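# Break down the die piles: dies to their nests, button cores into the magazine

## Robot

A 6-joint arm with a two-finger parallel gripper is mounted at the origin on a cart in front of the work surface, level with it; the furniture and walls round the work are solid. World frame = base frame: x ahead of the robot, y to its left, z up, the work surface at z = 0. Lengths are in m, angles in rad, forces in N, time in s.
With the tool pointing down it reaches from about 0.35 to 1 m from the base axis. Payload 7.1 kg.
Tool frame: the origin (TCP) lies between the finger pads; the fingertips stand 22 mm ahead of it and the grasp point (between the pads) lies 3 mm ahead of it; z points along the fingers, y is the line along which they close (so a half turn about z gives the same grasp; the last joint's range is limited). The gripper opens to 85 mm and grips with 20 to 120 N. Pads are 22 mm wide; open, the fingers measure 114 mm over their backs; the gripper's body (76 mm by 85 mm) begins 54 mm behind the grasp point. The pads swing forward as they close: fully open they stand 13 mm farther back than shut.
Start: joints at [-1.345, 0.423, 1.63, -0, 1.089, -0.019], TCP at [0.151, -0.606, 0.253] pointing down, gripper open.
Joint ranges: [-3, 3], [-0.9, 2.11], [0.09, 2.58], [-1.31, 4.45], [0.11, 2.69], [-2.54, 2.54]. Speed limits (rad/s): [2.39, 2.39, 3.01, 3.14, 3.14, 3.14].

## Interface

Orientations are given as a rotation vector (axis times angle).
In Python, from rig import manip gives the robot as it stands.
- The arm moves only by the tool servo_tool, never from a script. Its argument "steps" is a list that holds one entry, the list of rows, each a list of 7 numbers: the turn, a rotation vector about the tool's x, y, z in rad, then the shift along the tool's x, y, z in m, then the opening, from 0 (shut) to 1 (fully open). A call has 1 to 20 rows; each row shifts and turns the commanded pose from where the row before left it, along the tool's axes as they then stand; what a row does not reach is not made up. A row lasts 1/8 s, in which the tool goes at most 62.5 mm and 10.7 degrees, less where a joint would pass 70% of its speed; a pose out of reach is approached as far as the arm can. A call with a gripper value outside its range is refused whole. The fingers move at their own pace and stop on an object; "newtons" is the grip in N (left out, the last holds). Time passes only in rows, so rows that do not move let the fingers close. It gives the time, the measured TCP pose, the force, the opening and the grip force at its end, in the units of the state.
- manip.get_obs(): the state, without advancing time (a new reading comes with each control period).
- manip.capture(name): name is "scene" or "top" or "wrist"; returns a dict with "frame" (480x640x3 uint8, blue, green, red), "mtx" (3x3 intrinsics, pixels), "T" (4x4, takes a point from camera to world coordinates); the wrist camera has in their place "tool_from_camera" (4x4, takes a point from camera to tool coordinates, whose origin is the TCP and whose axes are the flange's). Camera axes: x right, y up, looking along -z (the intrinsics and any distortion apply to the point x, -y, -z); pixel columns grow to the right and rows downward; lengths in m; the calibration is good to about 2 mm. A picture is of the moment at which its call begins: read the wrist's pose just before it. There is no depth.
- manip.sign_off(): hands the job in; it is judged then, once.
The state is a dict: "time_s": time; "joints": joint angles; "joint_vel": joint speeds; "effort": joint torques, N m; "position": TCP position; "eef_rot": TCP orientation; "contact_force": force on the tool from outside, world axes, zero at the start; "moment": the same for the moment, N m; "grip_width": finger opening in m; "finger_force": force on a finger pad.
Only numpy, scipy, OpenCV 4.12 (cv2) and the standard library are available. Lean on these libraries where they do the work, as an engineer would, in place of code of your own. Each camera call takes 0.05 s, during which the arm holds its last target. There are 200 camera calls.

## Task

Take the two piles of press parts apart. Set the punch die and the two ring dies upright and fully down, each in the wooden nest whose pocket fits it, and push both wooden button cores, one after the other, down into the spring magazine until its brass catches hold them. Leave the screwdriver, the awl and the hand punch where they are.

Things in the scene. Friction and masses are not known exactly. Their poses are not given: they have to be found in the camera images.
- punch_die: Punch die: solid turned steel cylinder with a slightly narrower top collar, 25 mm across, 26 mm tall; origin: centre of its underside, z up along its axis. At the start it stands on button core b (the two-part pile).
- large_ring_die: Large ring die: steel ring, 39 mm across, 12 mm tall, open in the middle; origin: centre of its underside, z up. At the start it lies on button core a, under the small ring die.
- small_ring_die: Small ring die: steel ring, 33 mm across, 11 mm tall, open in the middle; origin: centre of its underside, z up. At the start it lies on the large ring die, at the top of the three-part pile.
- core_a: Button core: brown turned wooden disc, 44 mm across, 10 mm thick, small dimple in the top; the underside is bevelled to 35 mm over the lowest 4 mm, the straight rim reaches from 4 to 8.5 mm up. Origin: centre of its underside, z up. Lies on the worktop at the foot of the three-part pile. The same as core b.
- core_b: Button core like core a, at the foot of the two-part pile, under the punch die.
- punch_nest: Turned beech die nest, fixed, round, 54 mm across and 20 mm tall, on a 3 mm steel foot strip 22 mm wide that runs along its x axis; origin: centre of its underside. Its round pocket is 30 mm wide (bevelled to 38 mm at the mouth), the pocket floor 10 mm above the origin. Seat for the punch die (smallest, deepest pocket). Its place among the three nests and the magazine changes.
- small_ring_nest: Turned beech die nest, fixed, round, 62 mm across and 14 mm tall, on a 3 mm steel foot strip 22 mm wide that runs along its x axis; origin: centre of its underside. Its round pocket is 38 mm wide (bevelled to 46 mm at the mouth), the pocket floor 9 mm above the origin. Seat for the small ring die (middle pocket). Its place among the three nests and the magazine changes.
- large_ring_nest: Turned beech die nest, fixed, round, 70 mm across and 14 mm tall, on a 3 mm steel foot strip 22 mm wide that runs along its x axis; origin: centre of its underside. Its round pocket is 45 mm wide (bevelled to 53 mm at the mouth), the pocket floor 9 mm above the origin. Seat for the large ring die (widest pocket). Its place among the three nests and the magazine changes.
- magazine: Fixed spring magazine for cores. Origin: underside of its grey foot (104 x 66 x 10 mm), on the shaft axis. Four steel rods, 71 mm tall, flared at the top, guide a core in a 47 mm shaft. On its +x and -x sides blocks (56 mm high) carry sprung brass catches reaching in to 18 mm from the axis: flat below at 46 mm height, sloped above. The +y, -y sides are open (37 mm) for fingers that close along y.
- follower (a joint): Sprung dark plate in the magazine, m pushed down (0 to 0.034); top 49 mm over the magazine's origin at 0. A core laid on it (or on catches and first core) has its underside at 46 to 50 mm. Pushed flat at its middle (5 to 8 N), e.g. with shut fingers, it passes the catches; top below 46 mm, they snap over it and it stays, underside at 36 mm; the next core pushes it 10 mm lower.
- screwdriver: Bystander: long green-handled screwdriver, 277 mm, lying along the front edge. Leave it alone.
- awl: Bystander: awl with a brown turned grip, 118 mm, lying at the left. Leave it alone.
- assembly_punch: Bystander: hand punch, 20 mm across, 70 mm tall, wooden grip on a steel end, standing beside the grey button press at the right. Leave it alone.
There are look-alikes about, which are no part of the job. What is shaped like the core_b but turquoise is not meant.

How it is judged:
By the outcome, as a careful person would: the job done as asked, in the order asked, and still so for the second after the job is handed in, with the robot touching nothing.
It also fails if it takes over 99 s, if anything falls off the work surface, if the arm or the gripper's body presses on something with over 40 N, if the wrist force passes 120 N, or if a joint passes its speed limit or range.

## Working session

There is one attempt and no reset: what is moved stays moved. The work goes in short steps, Python scripts to look and compute and a tool call to move; the robot and the scene stay as the last step left them, time stands still between calls to the robot, and variables do not carry over. Pictures are saved under pics/ and viewed, at most 14 in all, crops included, and the job is handed in when it is done.

Besides the shell and the picture viewer there is one more tool, called after "Request:" as name([rows], argument=value, ...), one row to a line, values as JSON. servo_tool: Moves the arm, as the interface text tells. Its arguments: {"type":"object","properties":{"steps":{"type":"array"},"newtons":{"type":"number"}},"required":["steps"]}

```bash
mkdir -p pics; cat > h.py <<'E'
from rig import manip
import numpy as np, cv2
from scipy.spatial.transform import Rotation as R
def snap(n,f):
    o=manip.get_obs(); c=manip.capture(n); cv2.imwrite('pics/'+f+'.png',c['frame'])
    if n=='wrist':
        T=np.eye(4);T[:3,:3]=R.from_rotvec(o['eef_rot']).as_matrix();T[:3,3]=o['position']
        c['T']=T@np.array(c['tool_from_camera'])
    np.savez('pics/'+f+'.npz',mtx=c['mtx'],T=c['T']); 
    return c
def ray(f,u,v,z):
    d=np.load('pics/'+f+'.npz');K=d['mtx'];T=d['T']
    p=np.linalg.inv(K)@[u,v,1]; r=T[:3,:3]@[p[0],-p[1],-p[2]]; o=T[:3,3]
    return o+r*(z-o[2])/r[2]
def proj(f,P):
    d=np.load('pics/'+f+'.npz');K=d['mtx'];T=d['T']
    q=T[:3,:3].T@(np.array(P)-T[:3,3]); q=K@[q[0],-q[1],-q[2]]; return q[:2]/q[2]
E
python3 - <<'E'
from h import *
for n in ['scene','top']:
    c=snap(n,n+'0'); print(n,{k:v for k,v in c.items() if k!='frame'})
print(manip.get_obs())
E
```

```text
scene {'mtx': array([[603.53777774,   0.        , 318.69012358],
       [  0.        , 603.53777774, 240.37110227],
       [  0.        ,   0.        ,   1.        ]]), 'T': array([[-0.73541237,  0.2560047 , -0.62739958, -0.43333249],
       [-0.67711586, -0.31333516,  0.66583421,  1.18465358],
       [-0.02612966,  0.91448492,  0.40377539,  0.65667281],
       [ 0.        ,  0.        ,  0.        ,  1.        ]])}
top {'mtx': array([[584.47180034,   0.        , 316.6530301 ],
       [  0.        , 584.47180034, 246.23033151],
       [  0.        ,   0.        ,   1.        ]]), 'T': array([[-0.00533976,  0.99711938, -0.0756599 ,  0.40149151],
       [-0.9997571 , -0.00694112, -0.0209182 ,  0.18213706],
       [-0.02138311,  0.07552982,  0.99691424,  1.18618707],
       [ 0.        ,  0.        ,  0.        ,  1.        ]])}
{'time_s': 0.1, 'joints': array([-1.34499673e+00,  4.23762226e-01,  1.63060843e+00,  4.34755868e-05,
        1.08863209e+00, -1.89524921e-02]), 'joint_vel': array([-0.00107999, -0.00121294, -0.00172848, -0.0001484 , -0.001025  ,
        0.00133137]), 'effort': array([ 6.25842549e-04, -5.58426154e+01, -2.82445854e+01,  5.21319555e-05,
        2.96152219e-03, -1.79991582e-05]), 'position': array([ 0.15140637, -0.60589942,  0.25262681]), 'eef_rot': array([-3.11670577e+00, -3.83293655e-01,  1.68435066e-04]), 'contact_force': array([-0.2691751 , -0.44072892, -0.72819368]), 'moment': array([-0.01842957, -0.00936044,  0.02666881]), 'finger_force': 0.0, 'grip_width': 0.08541644950745107}
```

View pics/top0.png

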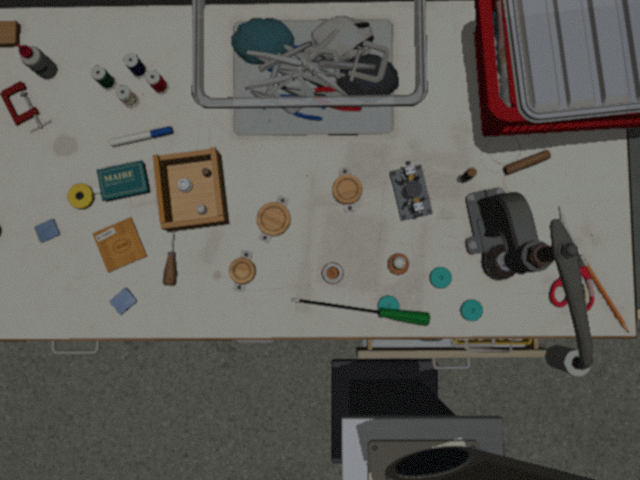

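View pics/scene0.png

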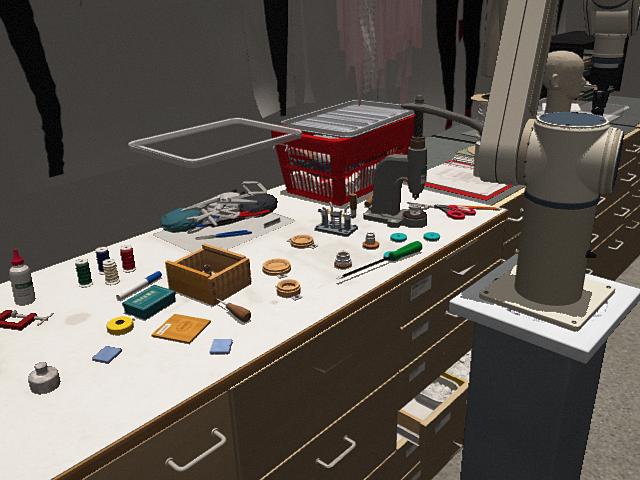

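The top view shows nests at about (242,270), (274,219) and (347,189), and the magazine at (411,191). The pile at (333,272) looks like the rings and the one at (398,263) like the punch die on a core. Turquoise look-alikes lie at (441,277), (472,310) and (388,303); they are excluded because the cores are brown. I'll confirm with an enlarged crop.

```bash
python3 - <<'E'
from h import *
im=cv2.imread('pics/top0.png')[155:325,220:450]
a=cv2.resize(im,None,fx=3.4,fy=3.4,interpolation=cv2.INTER_CUBIC); cv2.imwrite('pics/c1.png',a)
im=cv2.imread('pics/scene0.png')[190:310,240:450]
a=cv2.resize(im,None,fx=3.8,fy=3.8,interpolation=cv2.INTER_CUBIC); cv2.imwrite('pics/c2.png',a)
for n,u,v,z in [('n1',242,270,.017),('n2',274,219,.017),('n3',347,189,.017),('p3',333,272,.033),('p2',398,263,.036),('mag',411,191,.03)]:
    print(n,ray('top0',u,v,z).round(4))
E
```

```text
n1 [0.4435 0.3567 0.017 ]
n2 [0.5459 0.2924 0.017 ]
n3 [0.6057 0.1448 0.017 ]
p3 [0.4378 0.1744 0.033 ]
p2 [0.4546 0.0467 0.036 ]
mag [0.5982 0.0179 0.03  ]
```

View pics/c1.png

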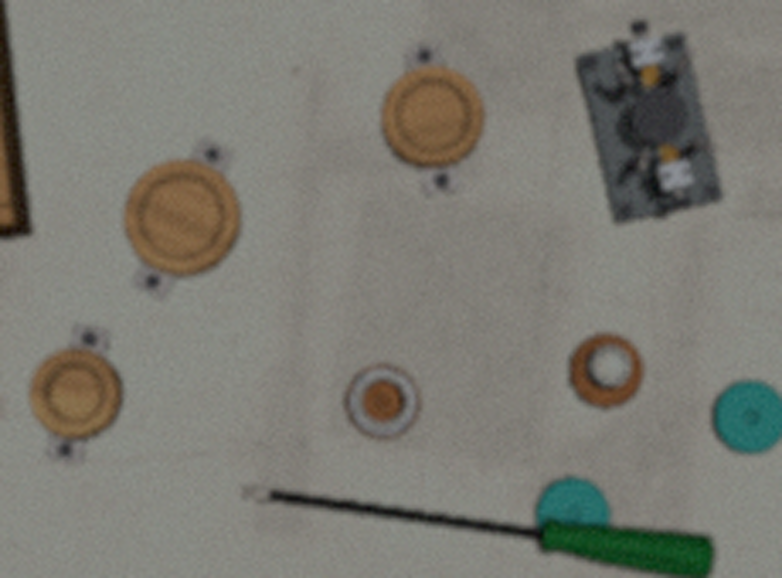

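View pics/c2.png

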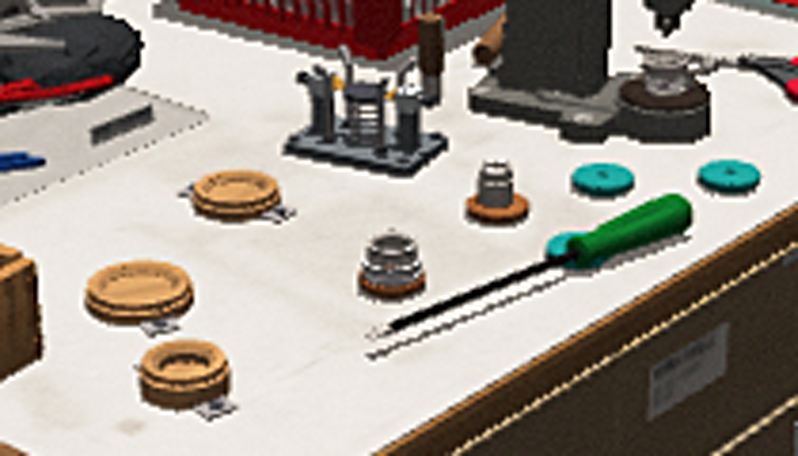

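Confirmed: n1 (242,270) has the smallest, deepest pocket and is the punch nest. n2 (274,219) is the widest and is the large ring nest, so n3 (347,189) is the small ring nest. The brown discs under the two piles are the cores. Before moving I'll check the height of the press and its lever, since they are near the path.

```bash
python3 - <<'E'
from h import *
for z in np.arange(.1,.5,.05):
    a=ray('top0',540,252,z); l=ray('top0',577,362,z); print(round(z,2),a.round(3),proj('scene0',a).round(0),l.round(3),proj('scene0',l).round(0))
print(R.from_rotvec(manip.get_obs()['eef_rot']).as_matrix().round(4))
for p in [(.446,.17,.40),(.45,.17,.5)]:
    o=manip.get_obs();print((R.from_rotvec(o['eef_rot']).as_matrix().T@(np.array(p)-o['position'])).round(4))
print(np.array(manip.capture('wrist')['tool_from_camera']).round(3))
E
```

```text
0.1 [ 0.47  -0.208  0.1  ] [421. 185.] [ 0.269 -0.268  0.1  ] [497. 194.]
0.15 [ 0.467 -0.19   0.15 ] [420. 169.] [ 0.275 -0.247  0.15 ] [492. 178.]
0.2 [ 0.464 -0.172  0.2  ] [418. 154.] [ 0.282 -0.226  0.2  ] [488. 161.]
0.25 [ 0.461 -0.154  0.25 ] [416. 137.] [ 0.288 -0.206  0.25 ] [484. 143.]
0.3 [ 0.458 -0.136  0.3  ] [413. 120.] [ 0.294 -0.185  0.3  ] [479. 125.]
0.35 [ 0.455 -0.118  0.35 ] [411. 102.] [ 0.3   -0.164  0.35 ] [474. 106.]
0.4 [ 0.451 -0.1    0.4  ] [409.  83.] [ 0.306 -0.143  0.4  ] [469.  86.]
0.45 [ 0.448 -0.082  0.45 ] [406.  64.] [ 0.312 -0.123  0.45 ] [464.  66.]
[[ 9.702e-01  2.423e-01 -3.000e-04]
 [ 2.423e-01 -9.702e-01  1.400e-03]
 [ 1.000e-04 -1.400e-03 -1.000e+00]]
[ 0.4738 -0.6816 -0.1464]
[ 0.4777 -0.6808 -0.2464]
[[-0.001  0.957  0.289  0.074]
 [ 1.     0.     0.001  0.   ]
 [ 0.001  0.289 -0.957 -0.121]
 [ 0.     0.     0.     1.   ]]
```

Request:
servo_tool([
  [[0,0,0,0,0,-0.06,1],[0,0,0,0,0,-0.06,1],[0,0,0,0,0,-0.06,1],[0,0,0,0.03,0,-0.05,1],[0,0,0,0.05,-0.007,-0.035,1],[0,0,0,0.055,-0.007,-0.02,1],[0,0,0,0.053,-0.007,0,1],[0,0,0,0.05,-0.03,0,1],[0,0,0,0.03,-0.05,0,1],[0,0,0,0.017,-0.054,0,1],[0,0,0,0.017,-0.054,0,1],[0,0,0,0.017,-0.054,0,1],[0,0,0,0.017,-0.054,0,1],[0,0,0,0.017,-0.054,0,1],[0,0,0,0.017,-0.054,0,1],[0,0,0,0.017,-0.054,0,1],[0,0,0,0.017,-0.054,0,1],[0,0,0,0.017,-0.054,0,1]],
])

```text
time_s: 2.4
position: [0.4172, 0.067, 0.5383]
eef_rot: [3.118, 0.383, 0.001]
contact_force: [1.0, -0.4, -0.1]
grip_width: 0.0854
finger_force: 0.0
```

Request:
servo_tool([
  [[0,0,0,0.02,-0.02,0.05,1],[0,0,0,0.03,-0.03,0.05,1],[0,0,0,0.012,-0.02,0.04,1],[0,0,0,0,0,0.02,1],[0,0,0,0,0,0,1],[0,0,0,0,0,0,1]],
])

```text
time_s: 3.15
position: [0.4602, 0.1464, 0.3817]
eef_rot: [-3.118, -0.383, -0.002]
contact_force: [0.4, 1.2, -0.7]
grip_width: 0.0853
finger_force: 0.0
```

```bash
python3 - <<'E'
from h import *
c=snap('wrist','w1');print(c['mtx'],manip.get_obs()['position'],manip.get_obs()['joints'])
for n,P in dict(n1=[.4435,.3567,.017],n2=[.5459,.2924,.017],n3=[.6057,.1448,.017],p3=[.4378,.1744,.033],p2=[.4546,.0467,.036],mag=[.5982,.0179,.03]).items(): print(n,proj('w1',P).round(0))
E
```

```text
[[430.97341221   0.         319.05842656]
 [  0.         430.97341221 237.80592255]
 [  0.           0.           1.        ]] [0.46039509 0.14631826 0.38199653] [ 2.83098572e-01  7.09549243e-02  1.79021455e+00 -3.43958834e-05
  1.27824621e+00  1.60956683e+00]
n1 [131. 145.]
n2 [204.  64.]
n3 [355.  40.]
p3 [290. 192.]
p2 [405. 206.]
mag [472.  79.]
```

View pics/w1.png

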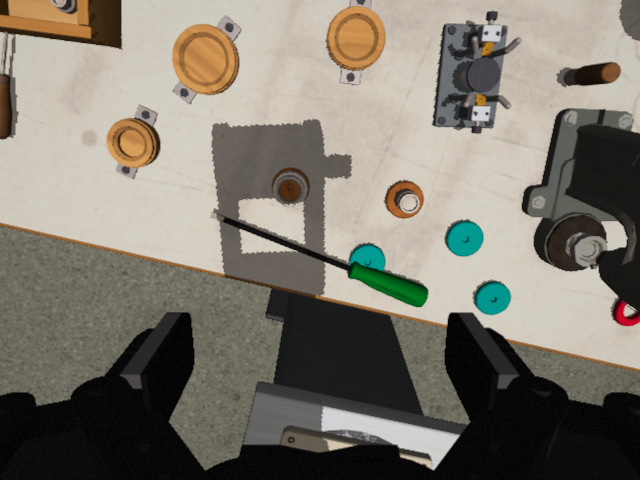

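w1 shows every target: nests at (133,142), (206,60) and (356,38), the ring pile at (290,187), the punch pile at (405,200) and the magazine at (480,76). Next I'll refine the positions by fitting silhouettes and find where the fingertips sit when partly closed.

Request:
servo_tool([
  [[0,0,0,0,0,0,0.5],[0,0,0,0,0,0,0.5],[0,0,0,0,0,0,0.5],[0,0,0,0,0,0,0.5],[0,0,0,0,0,0,0.5],[0,0,0,0,0,0,0.5]],
])

```text
time_s: 3.95
position: [0.4598, 0.1464, 0.3806]
eef_rot: [-3.118, -0.384, 0.0]
contact_force: [0.5, -0.5, -0.0]
grip_width: 0.0425
finger_force: 0.0
```

```bash
cat >> h.py <<'E'
from scipy.optimize import least_squares
t=np.linspace(0,2*np.pi,60)
def cyl(f,x,y,prof):  # prof list of (r,z): hull of projected circles
    P=[proj(f,[x+r*np.cos(a),y+r*np.sin(a),z]) for r,z in prof for a in t]
    return cv2.convexHull(np.array(P,np.float32))
def cen(h):
    m=cv2.moments(h); return np.array([m['m10']/m['m00'],m['m01']/m['m00'],m['m00']**.5])
def fit(f,mask,prof,x,y):
    "cylinder whose silhouette centroid matches the blob in mask nearest the guess"
    g=cen(cyl(f,x,y,prof))
    cs,_=cv2.findContours(mask,cv2.RETR_EXTERNAL,cv2.CHAIN_APPROX_NONE)
    cs=[cv2.convexHull(c) for c in cs if cv2.contourArea(c)>150]
    b=min(cs,key=lambda c:np.linalg.norm(cen(c)[:2]-g[:2])); cb=cen(b)
    s=least_squares(lambda p:(cen(cyl(f,p[0],p[1],prof))-cb)[:2],[x,y],diff_step=1e-3)
    return s.x, cb, cen(cyl(f,*s.x,prof))[2]
E
python3 - <<'E'
from h import *
c=snap('wrist','w2');o=manip.get_obs();print(o['grip_width'])
im=cv2.imread('pics/w1.png');hsv=cv2.cvtColor(im,cv2.COLOR_BGR2HSV)
m=cv2.inRange(hsv,(5,90,60),(25,255,255));m=cv2.morphologyEx(m,cv2.MORPH_OPEN,np.ones((3,3)))
for n,x,y,r,h in [('n1',.4435,.3567,.027,.02),('n2',.5459,.2924,.035,.014),('n3',.6057,.1448,.031,.014),('p2core',.4546,.0467,.022,.0085)]:
    print(n,*[np.round(v,4) for v in fit('w1',m,[(r,0.002),(r,h)],x,y)])
for u,v in [(290,187),(409,202)]: print(im[v,u],hsv[v,u],ray('w1',u,v,.033),ray('w1',u,v,.036))
a=cv2.imread('pics/w2.png'); b=im[10:140,410:530]
cv2.imwrite('pics/c3.png',np.hstack([cv2.resize(a[300:480,120:520],(480,216)),cv2.resize(b,(240,216))]))
E
```

```text
0.04295361301983823
n1 [0.4448 0.3581] [131.611  142.9138  43.652 ] 47.0237
n2 [0.5501 0.2937] [205.0354  59.0578  60.2121] 62.072
n3 [0.6087 0.1442] [355.5304  37.6949  53.9491] 55.6507
p2core [0.4564 0.0431] [403.9251 199.0607  32.3342] 33.7974
[16 44 79] [ 13 203  79] [0.44339469 0.17530091 0.033     ] [0.44395976 0.17522732 0.036     ]
[182 195 209] [ 14  33 209] [0.45895665 0.04329637 0.033     ] [0.45942238 0.04406545 0.036     ]
```

View pics/c3.png

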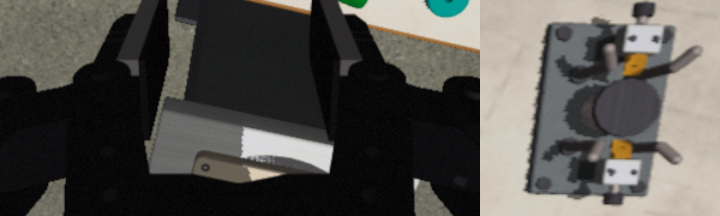

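```bash
python3 - <<'E'
from h import *
C=np.array(manip.capture('wrist')['tool_from_camera']);K=np.load('pics/w1.npz')['mtx']
def pt(p):
    q=C[:3,:3].T@(np.array(p)-C[:3,3]);q=K@[q[0],-q[1],-q[2]];return q[:2]/q[2]
for f,w in [('w1',.0854),('w2',.0429)]:
    g=cv2.imread(f'pics/{f}.png',0)
    for z in np.arange(0,.032,.003):
        r=[]
        for s in (-1,1):
            u,v=pt([.010,s*(w/2+.003),z]); r+=[int(u),int(v),g[int(v),int(u)]]
        print(f,round(z,3),r)
a=cv2.imread('pics/w1.png')[290:400,120:220];b=cv2.imread('pics/w2.png')[250:400,200:300]
cv2.imwrite('pics/c4.png',np.hstack([cv2.resize(a,(400,440)),cv2.resize(b,(293,440))]))
E
```

```text
w1 0.0 [171, 321, np.uint8(40), 464, 321, np.uint8(40)]
w1 0.003 [174, 316, np.uint8(38), 461, 316, np.uint8(39)]
w1 0.006 [177, 312, np.uint8(57), 458, 312, np.uint8(132)]
w1 0.009 [180, 308, np.uint8(98), 455, 308, np.uint8(205)]
w1 0.012 [183, 304, np.uint8(122), 453, 304, np.uint8(208)]
w1 0.015 [186, 300, np.uint8(111), 450, 300, np.uint8(206)]
w1 0.018 [188, 297, np.uint8(99), 448, 297, np.uint8(207)]
w1 0.021 [191, 293, np.uint8(106), 445, 293, np.uint8(205)]
w1 0.024 [193, 290, np.uint8(111), 443, 290, np.uint8(207)]
w1 0.027 [195, 286, np.uint8(106), 441, 286, np.uint8(204)]
w1 0.03 [197, 283, np.uint8(114), 439, 283, np.uint8(206)]
w2 0.0 [239, 321, np.uint8(42), 396, 321, np.uint8(41)]
w2 0.003 [241, 316, np.uint8(40), 394, 316, np.uint8(41)]
w2 0.006 [243, 312, np.uint8(41), 393, 312, np.uint8(40)]
w2 0.009 [244, 308, np.uint8(40), 391, 308, np.uint8(44)]
w2 0.012 [246, 304, np.uint8(43), 390, 304, np.uint8(42)]
w2 0.015 [247, 300, np.uint8(42), 389, 300, np.uint8(40)]
w2 0.018 [248, 297, np.uint8(107), 387, 297, np.uint8(156)]
w2 0.021 [250, 293, np.uint8(119), 386, 293, np.uint8(69)]
w2 0.024 [251, 290, np.uint8(119), 385, 290, np.uint8(67)]
w2 0.027 [252, 286, np.uint8(125), 384, 286, np.uint8(67)]
w2 0.03 [253, 283, np.uint8(103), 383, 283, np.uint8(79)]
```

View pics/c4.png

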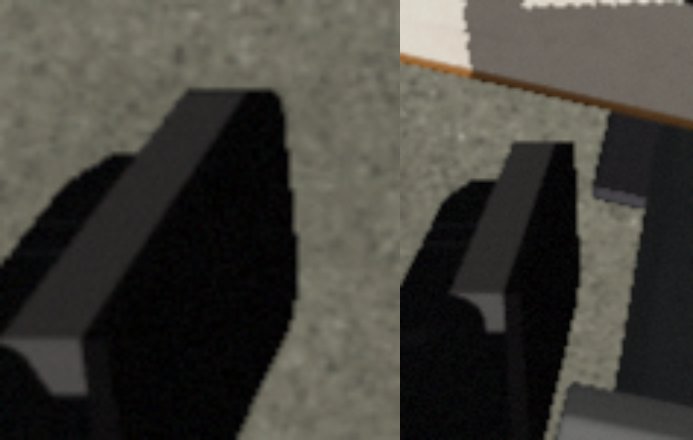

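Tip depth beyond the TCP is about 22 − 13·(w/85)² mm. Next, a closer look straight above the ring pile.

Request:
servo_tool([
  [[0,0,0,-0.0095,-0.032,0.04,0.7],[0,0,0,0,0,0.06,0.7],[0,0,0,0,0,0.06,0.7],[0,0,0,0,0,0.06,0.7],[0,0,0,0,0,0,0.7],[0,0,0,0,0,0,0.7]],
])

```text
time_s: 4.8
position: [0.4441, 0.1756, 0.1623]
eef_rot: [-3.118, -0.383, -0.003]
contact_force: [0.3, -0.3, 0.6]
grip_width: 0.0595
finger_force: 0.0
```

```bash
cat >> h.py <<'E'
def go(*p):
    o=manip.get_obs();M=R.from_rotvec(o['eef_rot']).as_matrix()
    print('tool delta',(M.T@(np.array(p)-o['position'])).round(4),'yaw',np.degrees(np.arctan2(M[1,0],M[0,0])).round(2))
E
python3 - <<'E'
from h import *
c=snap('wrist','w3');print(manip.get_obs()['position'])
q=[ray('w1',*p,.010)[:2] for p in [(444,24.5),(435,123),(494,126),(507.5,28)]];q=np.array(q)
print(q.round(4),q.mean(0),[np.degrees(np.arctan2(*(a-b)[::-1])).round(1) for a,b in [(q[0],q[1]),(q[3],q[2])]])
E
```

```text
[0.44460914 0.17578164 0.16305713]
[[ 0.6438  0.0585]
 [ 0.5474  0.0362]
 [ 0.5601 -0.0282]
 [ 0.6566 -0.0068]] [0.60198469 0.01492452] [np.float64(13.0), np.float64(12.5)]
```

View pics/w3.png

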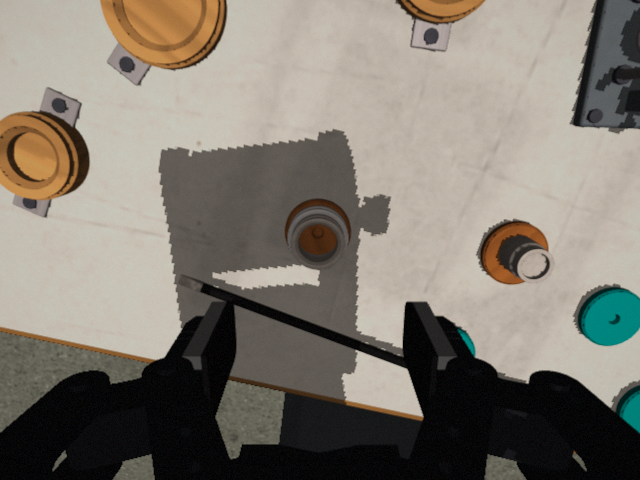

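w3 shows the small ring on top at about (319,240), the punch die top at (535,263) and the punch nest pocket at (35,155).

```bash
python3 - <<'E'
from h import *
for n,u,v,z in [('ring',319,240,.033),('corebase',318,233,.005),('punch',535,263,.036),('n1',33,153,.02)]: print(n,ray('w3',u,v,z).round(4))
for n,P in [('ring',(.0165,.033)),('hole',(.01,.033)),('big',(.0195,.022)),('core',(.022,.006))]:
    h=cyl('w3',.444,.1755,[P,P]);print(n,h.min((0,1)),h.max((0,1)))
im=cv2.imread('pics/w3.png');hsv=cv2.cvtColor(im,cv2.COLOR_BGR2HSV)
m=cv2.inRange(hsv,(5,110,40),(22,255,255))
for n,x,y,r,h in [('n1',.4448,.3581,.027,.02),('p2core',.4546,.0467,.022,.0085)]:
    print(n,*[np.round(v,4) for v in fit('w3',m,[(r,0.002),(r,h)],x,y)])
go(.444,.1755,.0475)
E
```

```text
ring [0.4412 0.1748 0.033 ]
corebase [0.4375 0.1746 0.005 ]
punch [0.4598 0.0436 0.036 ]
n1 [0.4488 0.3547 0.02  ]
ring [291.83673 208.86098] [346.26468 261.0785 ]
hole [302.55844 219.4482 ] [335.53876 251.08861]
big [288.16025 200.14058] [349.9951  259.66925]
core [286.0914 191.3629] [352.1332 255.2304]
n1 [0.4458 0.354 ] [ 40.7075 155.6125  80.2153] 86.9712
p2core [0.4564 0.0428] [513.0525 251.7908  54.722 ] 58.7413
tool delta [-0.0011  0.0002  0.1156] yaw 14.03
```

Request:
servo_tool([
  [[0,0,0,-0.004,0,0.05,0.7],[0,0,0,0,0,0.045,0.6],[0,0,0,0,0,0.0155,0.6],[0,0,0,0,0,0.005,0.6],[0,0,0,0,0,0,0.6],[0,0,0,0,0,0,0.6]],
], newtons=40)

```text
time_s: 5.6
position: [0.44, 0.1746, 0.0465]
eef_rot: [-3.117, -0.383, -0.004]
contact_force: [-0.5, 0.5, 0.5]
grip_width: 0.0514
finger_force: 0.0
```

```bash
python3 - <<'E'
from h import *
snap('wrist','w4');o=manip.get_obs();print(o['position'],o['contact_force'])
a=cv2.imread('pics/w4.png')[140:440,160:480];cv2.imwrite('pics/c5.png',cv2.resize(a,(640,600)))
E
```

```text
[0.43980959 0.17449734 0.04631636] [-0.03532479  0.25323023 -0.11028186]
```

View pics/c5.png

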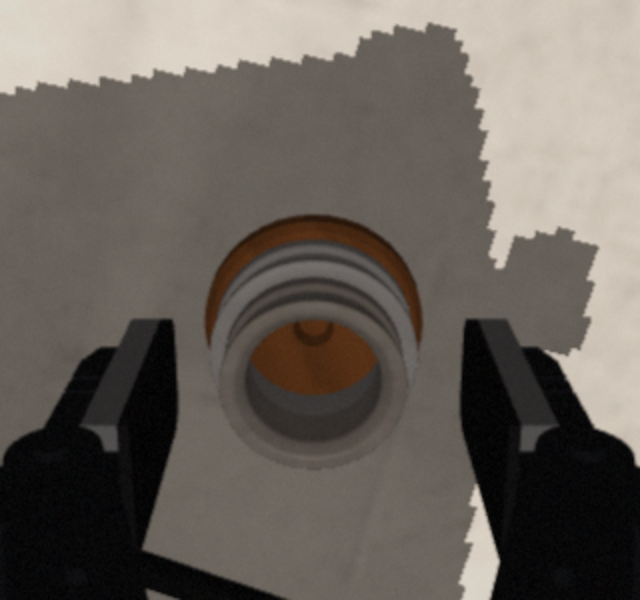

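The ring sits centred between the pads (crop centre 315 against pad centre 318). Closing and lifting.

Request:
servo_tool([
  [[0,0,0,0,0,0,0.3],[0,0,0,0,0,0,0.3],[0,0,0,0,0,0,0.25],[0,0,0,0,0,0,0.25],[0,0,0,0,0,-0.003,0.25],[0,0,0,0,0,-0.01,0.25],[0,0,0,0,0,-0.03,0.25],[0,0,0,0,0,-0.05,0.25],[0,0,0,0,0,0,0.25]],
], newtons=40)

```text
time_s: 6.78
position: [0.4412, 0.175, 0.1416]
eef_rot: [-3.116, -0.383, -0.011]
contact_force: [-0.3, 0.6, -1.6]
grip_width: 0.0307
finger_force: 39.8
```

```bash
python3 - <<'E'
from h import *
go(.6070,.1443,.139)
E
```

```text
tool delta [0.1534 0.07   0.0037] yaw 14.03
```

Request:
servo_tool([
  [[0,0,0,0.05,0.02,0,0.25],[0,0,0,0.055,0.03,0,0.25],[0,0,0,0.045,0.02,0,0.25],[0,0,0,0.0034,0,0.02,0.25],[0,0,0,0,0,0.02,0.25],[0,0,0,0,0,0,0.25],[0,0,0,0,0,0,0.25]],
])

```text
time_s: 7.65
position: [0.6035, 0.1438, 0.0979]
eef_rot: [3.118, 0.385, -0.002]
contact_force: [0.2, 0.2, -0.3]
grip_width: 0.0306
finger_force: 39.8
```

```bash
python3 - <<'E'
from h import *
snap('wrist','w5');o=manip.get_obs();print(o['position'],o['grip_width'])
im=cv2.imread('pics/w5.png');hsv=cv2.cvtColor(im,cv2.COLOR_BGR2HSV)
m=cv2.inRange(hsv,(5,110,40),(22,255,255))
print(*[np.round(v,4) for v in fit('w5',m,[(.031,0.002),(.031,.014)],.607,.1445)])
h=cyl('w5',.607,.1443,[(.031,.014),(.031,.002)]);print(h.min((0,1)),h.max((0,1)))
cv2.polylines(im,[h.astype(np.int32)],1,(0,255,0))
a=im[100:400,160:480];cv2.imwrite('pics/c6.png',cv2.resize(a,(640,600)))
E
```

```text
[0.60413721 0.14387126 0.09849974] 0.030952572734091945
[0.6114 0.1443] [321.5837 241.4331 101.8504] 108.9216
[257.78546 188.27322] [381.17136 309.61078]
```

View pics/c6.png

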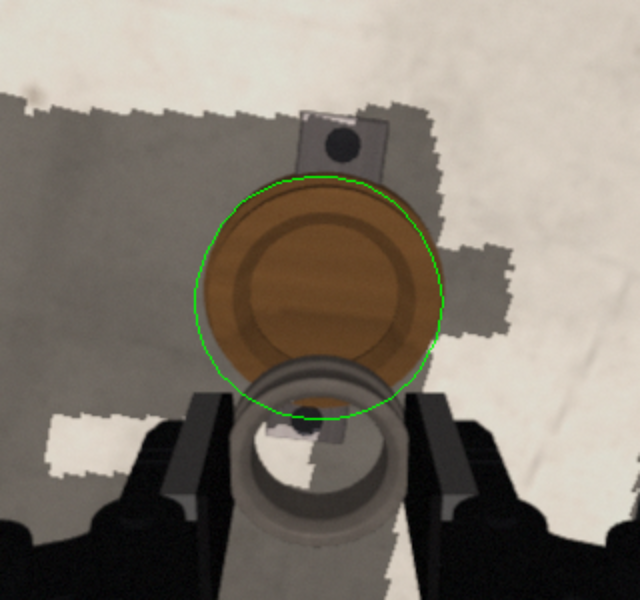

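The ring is held level. The nest centre is at about (322,247) in full-frame pixels. Computing the remaining offset.

```bash
python3 - <<'E'
from h import *
p=ray('w5',321.7,247,.013);print(p)
o=manip.get_obs();M=R.from_rotvec(o['eef_rot']).as_matrix()
print('nest in tool',(M.T@(p-o['position'])).round(4))
q=ray('w5',320,322,o['position'][2]-.0133); print('ring in tool',(M.T@(q-o['position'])).round(4))
im=cv2.imread('pics/w5.png',0)[250:390,319]; print(im.tolist())
E
```

```text
[0.61035052 0.14397145 0.013     ]
nest in tool [0.0061 0.0014 0.0855]
ring in tool [0.0025 0.0005 0.0133]
[73, 75, 76, 76, 74, 70, 71, 67, 64, 65, 66, 67, 66, 70, 67, 70, 68, 67, 68, 73, 72, 73, 72, 72, 72, 70, 70, 57, 47, 46, 61, 74, 78, 75, 59, 50, 46, 43, 53, 78, 93, 98, 94, 93, 93, 84, 74, 68, 63, 68, 71, 71, 70, 75, 68, 49, 32, 27, 32, 31, 30, 31, 29, 29, 57, 74, 124, 102, 79, 81, 77, 94, 100, 102, 100, 101, 99, 97, 97, 97, 96, 98, 96, 98, 101, 97, 98, 100, 100, 100, 98, 98, 98, 99, 99, 96, 82, 58, 50, 48, 49, 50, 50, 45, 49, 47, 49, 49, 49, 55, 66, 74, 76, 74, 78, 82, 83, 95, 97, 91, 89, 88, 86, 75, 89, 97, 97, 96, 96, 95, 97, 96, 96, 95, 98, 95, 99, 99, 95, 94]
```

Request:
servo_tool([
  [[0,0,0,0.0055,0.001,0.03,0.25],[0,0,0,0,0,0.02,0.25],[0,0,0,0,0,0.008,0.25],[0,0,0,0,0,0.003,0.25],[0,0,0,0,0,0.0015,0.25],[0,0,0,0,0,0.001,0.25],[0,0,0,0,0,0,0.25]],
])

```text
time_s: 8.57
position: [0.6106, 0.1439, 0.0354]
eef_rot: [-3.118, -0.384, -0.002]
contact_force: [0.2, 0.0, 2.8]
grip_width: 0.0307
finger_force: 41.7
```

Request:
servo_tool([
  [[0,0,0,0,0,0.001,0.25],[0,0,0,0,0,0,0.35],[0,0,0,0,0,0,0.5],[0,0,0,0,0,0,0.55],[0,0,0,0,0,-0.003,0.55],[0,0,0,0,0,-0.03,0.6],[0,0,0,0,0,-0.05,0.6],[0,0,0,0,0,0,0.6]],
])

```text
time_s: 9.57
position: [0.6129, 0.1444, 0.1207]
eef_rot: [-3.117, -0.384, -0.012]
contact_force: [0.3, 0.7, -0.8]
grip_width: 0.0513
finger_force: 0.0
```

```bash
python3 - <<'E'
from h import *
snap('wrist','w6');o=manip.get_obs();print(o['position'],o['contact_force'])
a=cv2.imread('pics/w6.png')[140:340,220:420];cv2.imwrite('pics/c7.png',cv2.resize(a,(400,400)))
go(.4405,.1748,.14)
E
```

```text
[0.61138723 0.1441176  0.11852474] [-0.36898354 -0.02023723 -1.15789934]
tool delta [-0.1583 -0.0712 -0.0221] yaw 14.03
```

View pics/c7.png

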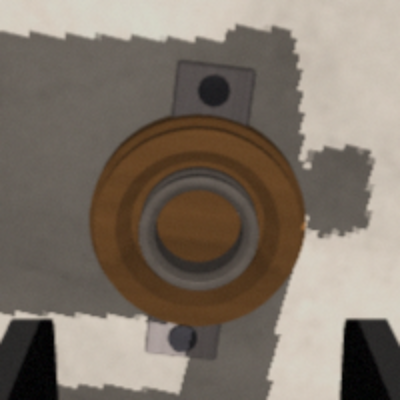

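The small ring is seated flat in its nest, with the ring at crop (199,230) and the nest at (197,220). Back to the pile for the large ring.

Request:
servo_tool([
  [[0,0,0,-0.03,-0.01,-0.022,0.7],[0,0,0,-0.05,-0.025,0,0.7],[0,0,0,-0.05,-0.025,0,0.7],[0,0,0,-0.0285,-0.011,0,0.7],[0,0,0,0,0,0.05,0.7],[0,0,0,0,0,0.03,0.7],[0,0,0,0,0,0,0.7],[0,0,0,0,0,0,0.7]],
])

```text
time_s: 10.62
position: [0.4392, 0.1743, 0.0588]
eef_rot: [3.118, 0.383, -0.001]
contact_force: [0.0, 0.3, -0.4]
grip_width: 0.0599
finger_force: 0.0
```

```bash
python3 - <<'E'
from h import *
snap('wrist','w7');print(manip.get_obs()['position'])
go(.4400,.1747,.0355)
im=cv2.imread('pics/w7.png');hsv=cv2.cvtColor(im,cv2.COLOR_BGR2HSV)
m=cv2.inRange(hsv,(5,110,30),(22,255,255))
print(*[np.round(v,4) for v in fit('w7',m,[(.022,0.004),(.022,.0085)],.44,.1747)])
s=hsv[150:330,220:420,1]
for r in range(0,180,6): print(''.join('#' if v>130 else ('+' if v>70 else '.') for v in s[r,::3]))
E
```

```text
[0.43969782 0.1744395  0.05926969]
tool delta [ 0.0003 -0.0002  0.0238] yaw 14.02
[0.4346 0.1741] [316.4103 293.2755  52.721 ] 87.7806
...................................................................
...................................................................
...................................................................
...................................................................
...................................................................
...................................................................
...................................................................
...................................................................
...................................................................
...................................................................
...................................................................
...................................................................
...................................................................
...................................................................
.............
[... 374 characters left out ...]
#...................
................+##........###########........###..................
................##......#################......##..................
................#+....#####################.....#+.................
................#....#######################....#+.................
................+....+######################.....+.................
......................#####################........................
..#.#..................###################....................#++..
..+......................###############+.....................+..+.
...+#.......................#########.........................#.+++
..+++.........................................................++#++
```

Request:
servo_tool([
  [[0,0,0,-0.001,0,0.015,0.7],[0,0,0,0,0,0.007,0.7],[0,0,0,0,0,0.0015,0.6],[0,0,0,0,0,0,0.5],[0,0,0,0,0,0,0.35],[0,0,0,0,0,0,0.35],[0,0,0,0,0,0,0.33],[0,0,0,0,0,-0.002,0.33],[0,0,0,0,0,-0.01,0.33],[0,0,0,0,0,-0.04,0.33],[0,0,0,0,0,-0.04,0.33],[0,0,0,0,0,0,0.33]],
], newtons=40)

```text
time_s: 12.18
position: [0.4402, 0.1748, 0.1302]
eef_rot: [-3.117, -0.383, -0.01]
contact_force: [0.2, -0.4, -0.1]
grip_width: 0.0369
finger_force: 40.3
```

```bash
python3 - <<'E'
from h import *
go(.550,.293,.127)
E
```

```text
tool delta [ 0.1352 -0.088   0.0041] yaw 14.03
```

Request:
servo_tool([
  [[0,0,0,0.03,-0.02,0,0.33],[0,0,0,0.045,-0.03,0,0.33],[0,0,0,0.04,-0.028,0,0.33],[0,0,0,0.014,-0.01,0.02,0.33],[0,0,0,0,0,0.01,0.33],[0,0,0,0,0,0,0.33],[0,0,0,0,0,0,0.33]],
])

```text
time_s: 13.05
position: [0.5415, 0.29, 0.0973]
eef_rot: [3.118, 0.383, -0.001]
contact_force: [-0.7, -0.8, -0.1]
grip_width: 0.0367
finger_force: 40.3
```

```bash
python3 - <<'E'
from h import *
snap('wrist','w8');o=manip.get_obs();print(o['position'])
im=cv2.imread('pics/w8.png');hsv=cv2.cvtColor(im,cv2.COLOR_BGR2HSV)
m=cv2.inRange(hsv,(5,110,40),(22,255,255))
print(*[np.round(v,4) for v in fit('w8',m,[(.035,0.002),(.035,.014)],.55,.293)])
cs,_=cv2.findContours(m,0,1);c=max(cs,key=cv2.contourArea);print(cv2.boundingRect(c))
m[:140]=0;
for r in range(150,400,8): print(r,''.join('#' if v else '.' for v in m[r,200:440:4]))
g=cv2.cvtColor(im,cv2.COLOR_BGR2GRAY); print(g[200:300:2,319].tolist())
E
```

```text
[0.5418425  0.29013908 0.09761573]
[0.5532 0.2952] [314.2838 232.3697 114.6604] 123.8299
(0, 0, 141, 253)
150 ............................................................
158 ............................................................
166 ............................................................
174 .......................############.........................
182 ...................####################.....................
190 .................########################...................
198 ...............############################.................
206 ..............##############################................
214 .............################################...............
222 .............#################################..............
230 ............##################################..............
238 ............##################################..............
246 ............##################################..............
254 .............#################################..............
262 .............################################...............
270 ..............#
[... 590 characters left out ...]
........................................
350 ............................................................
358 ............................................................
366 ............................................................
374 ............................................................
382 ............................................................
390 ............................................................
398 ............................................................
[72, 77, 74, 73, 75, 76, 75, 77, 80, 78, 81, 81, 81, 79, 76, 77, 76, 75, 75, 76, 73, 72, 68, 67, 68, 68, 67, 69, 70, 69, 70, 72, 68, 56, 77, 95, 81, 57, 63, 109, 108, 105, 100, 82, 71, 63, 65, 69, 69, 75]
```

```bash
python3 - <<'E'
from h import *
o=manip.get_obs();p=ray('w8',315.5,239,.010);print(p);go(p[0],p[1],.0345)
E
```

```text
[0.55099825 0.29401866 0.01      ]
tool delta [ 0.0098 -0.0016  0.0631] yaw 13.99
```

Request:
servo_tool([
  [[0,0,0,0.0098,-0.0016,0.02,0.33],[0,0,0,0,0,0.025,0.33],[0,0,0,0,0,0.01,0.33],[0,0,0,0,0,0.004,0.33],[0,0,0,0,0,0.0015,0.33],[0,0,0,0,0,0.001,0.33],[0,0,0,0,0,0,0.33]],
])

```text
time_s: 13.98
position: [0.5515, 0.2948, 0.0362]
eef_rot: [-3.118, -0.384, -0.001]
contact_force: [-0.1, -0.6, -1.0]
grip_width: 0.0367
finger_force: 40.3
```

Request:
servo_tool([
  [[0,0,0,0,0,0.0015,0.33],[0,0,0,0,0,0,0.33],[0,0,0,0,0,0,0.45],[0,0,0,0,0,0,0.55],[0,0,0,0,0,0,0.6],[0,0,0,0,0,-0.003,0.6],[0,0,0,0,0,-0.03,0.6],[0,0,0,0,0,-0.05,0.6],[0,0,0,0,0,0,0.6],[0,0,0,0,0,0,0.6]],
])

```text
time_s: 15.22
position: [0.5509, 0.2945, 0.1171]
eef_rot: [3.118, 0.384, -0.0]
contact_force: [-0.2, -0.7, -1.1]
grip_width: 0.0514
finger_force: 0.0
```

```bash
python3 - <<'E'
from h import *
snap('wrist','w9');o=manip.get_obs();print(o['position'],o['contact_force'])
go(.457,.0435,.16)
g=cv2.imread('pics/w9.png')
hsv=cv2.cvtColor(g,cv2.COLOR_BGR2HSV)[170:320,240:400,1]
for r in range(0,150,6): print(''.join('#' if v>120 else ('+' if v>70 else '.') for v in hsv[r,::3]))
E
```

```text
[0.55047435 0.29429544 0.11630135] [-0.95631325 -0.50420683 -0.02074166]
tool delta [-0.1515  0.2207 -0.0434] yaw 14.03
......................................................
......................................................
......................................................
...................###############+...................
...............#######################................
.............############################.............
...........################################...........
.........+#############+......##############..........
........###########+..............###########.........
.......+#########+.......+#++.......##########........
.......#########.....############....##########.......
......#########+...###############+...#########.......
......#########...#################....########+......
......########+...#################....########+......
......#########....################....########.......
.......########.....#############+....+########.......
.......+########.......########.......########........
........#########...................#########.........
.........+#########+..............##########..........
...........############+.....+############+...........
.............###########################+.............
................######################................
#...................##############.................##.
+.#................................................#.#
+##................................................+.#
```

The large ring is concentric and level in its nest. On to the punch die.

Request:
servo_tool([
  [[0,0,0,-0.02,0.03,-0.043,0.6],[0,0,0,-0.035,0.05,0,0.6],[0,0,0,-0.035,0.05,0,0.6],[0,0,0,-0.035,0.05,0,0.6],[0,0,0,-0.0265,0.04,0,0.6],[0,0,0,0,0,0,0.6],[0,0,0,0,0,0,0.6]],
])

```text
time_s: 16.15
position: [0.4575, 0.0446, 0.1595]
eef_rot: [-3.118, -0.382, 0.002]
contact_force: [-0.1, -0.0, -0.1]
grip_width: 0.0512
finger_force: 0.0
```

```bash
python3 - <<'E'
from h import *
snap('wrist','w10');o=manip.get_obs();print(o['position'])
im=cv2.imread('pics/w10.png');hsv=cv2.cvtColor(im,cv2.COLOR_BGR2HSV)
m=cv2.inRange(hsv,(5,110,30),(22,255,255))
print(*[np.round(v,4) for v in fit('w10',m,[(.022,0.004),(.022,.0085)],.457,.0435)])
s=hsv[190:310,260:380];
for r in range(0,120,4): print(190+4*r//4,''.join('#' if v[1]>120 else ('o' if v[2]>140 else '+' if v[2]>70 else '.') for v in s[r,::2]))
E
```

```text
[0.45779123 0.04501198 0.15968408]
[0.4562 0.0429] [321.0429 226.4502  57.9914] 59.0199
190 ++++++++++++++++++++++++++++++++++++++++++++++++++++oooooooo
194 +++++++++++++++++++++++++++...###..++++++++++++++++ooooooooo
198 ++++++++++++++++++++++.################.+++++++++++oo+++++++
202 ++++++++++++++++++++######################++++++++oo++++++++
206 ++++++++++++++++++##########################++++++oo++++++++
210 +++++++++++++++++##########.........#########.++++++++++++++
214 ++++++++++++++++########..............########++++++++++++++
218 +++++++++++++++########.............+...#######+++++++++++++
222 +++++++++++++++#######....++++++++++....#######+++++++++++++
226 ++++++++++++++########..+++++++++++++++..#######++++++++++++
230 +++++++++++++++######..+++++++++++++++++.#######ooo+++++++++
234 +++++++++++++++######.+++++++++++++++++++######oooooo+++++o+
238 +++++++++++++++#######++.+++++++++++++.++#####+ooooooooooooo
242 ++++++++++++++++######++.++++++++++++.++######oooooooooooooo
246 ++++++++++++++++++#####+++.+++++++++.+++####++oooooooooooooo
250 ++++++++++++++++++++#####++++....
[... 237 characters left out ...]
+++++++++++++++++++++++++++++++++ooooooooooooooooo
270 oooooo++++++++++++++++++++++++++++++++++++oooooooooooooooooo
274 oooooooooooooooooooo++++++++++++++++++++++oooooooooooooooooo
278 oooooooooooooooooooo+++++++++++++++++++++ooooooooooooooooooo
282 ooooooooooooooooooo+++++++++++++++++++++oooooooooooooooooooo
286 ooooooooooooooooooo+++++++++++++++++++++oooooooooooooooooooo
290 +++++++++ooooooooo+++++++++++++++++++++ooooooooooooooooooooo
294 ++++++++++++++oooo+++++++++++++++++++++ooooooooooooooooooooo
298 +++++++++++++++++++++++++++++++++++++ooooooooooooooooooooooo
302 .....+++++++++++++++++++++++++++++++oooooooooooooooooooooooo
306 #########.++++++++++++++++++++++++++oooooooooooooooooooooooo
```

```bash
python3 - <<'E'
from h import *
p=ray('w10',323,237,.030);print(p);go(p[0],p[1],.0435)
E
```

```text
[0.45659815 0.04180151 0.03      ]
tool delta [-0.0019  0.0029  0.1162] yaw 14.04
```

Request:
servo_tool([
  [[0,0,0,-0.0018,0.0027,0.05,0.6],[0,0,0,0,0,0.045,0.6],[0,0,0,0,0,0.016,0.6],[0,0,0,0,0,0.005,0.6],[0,0,0,0,0,0,0.4],[0,0,0,0,0,0,0.25],[0,0,0,0,0,0,0.2],[0,0,0,0,0,0,0.15],[0,0,0,0,0,0,0.15]],
], newtons=40)

```text
time_s: 17.32
position: [0.4574, 0.0416, 0.0454]
eef_rot: [-3.118, -0.383, -0.004]
contact_force: [-0.8, 3.0, 8.3]
grip_width: 0.0227
finger_force: 39.4
```

Request:
servo_tool([
  [[0,0,0,0,0,-0.003,0.15],[0,0,0,0,0,-0.01,0.15],[0,0,0,0,0,-0.04,0.15],[0,0,0,0,0,-0.04,0.15],[0,0,0,0,0,0,0.15]],
])

```text
time_s: 17.95
position: [0.4584, 0.0415, 0.1402]
eef_rot: [3.118, 0.383, 0.01]
contact_force: [0.1, -0.2, -0.8]
grip_width: 0.0224
finger_force: 39.4
```

```bash
python3 - <<'E'
from h import *
go(.439,.353,.12);print(manip.get_obs()['joints'].round(2))
E
```

```text
tool delta [ 0.0565 -0.3069  0.0202] yaw 14.02
[ 0.06  0.37  2.07 -0.    0.7   1.39]
```

Request:
servo_tool([
  [[0,0,0,0.006,-0.03,0,0.15],[0,0,0,0.009,-0.05,0,0.15],[0,0,0,0.009,-0.05,0,0.15],[0,0,0,0.009,-0.05,0,0.15],[0,0,0,0.009,-0.05,0,0.15],[0,0,0,0.009,-0.05,0,0.15],[0,0,0,0.005,-0.027,0.02,0.15],[0,0,0,0,0,0,0.15],[0,0,0,0,0,0,0.15]],
])

```text
time_s: 19.08
position: [0.4358, 0.3518, 0.1166]
eef_rot: [3.117, 0.384, -0.003]
contact_force: [0.5, -0.6, -0.6]
grip_width: 0.0229
finger_force: 39.5
```

```bash
python3 - <<'E'
from h import *
snap('wrist','w11');o=manip.get_obs();print(o['position'])
im=cv2.imread('pics/w11.png');hsv=cv2.cvtColor(im,cv2.COLOR_BGR2HSV)
m=cv2.inRange(hsv,(5,110,30),(22,255,255))
print(*[np.round(v,4) for v in fit('w11',m,[(.027,0.002),(.027,.02)],.447,.3555)])
g=hsv[...,2];
for r in range(170,340,5): print(r,''.join('.' if not m[r,c] else '#' if g[r,c]>100 else 'o' if g[r,c]>75 else '+' for c in range(240,400,2)))
E
```

```text
[0.43613955 0.3517346  0.11697655]
[0.4459 0.3575] [312.9067 227.7563  87.5414] 91.4727
170 ................................................................................
175 ................................................................................
180 .............................++++++++++++++.....................................
185 ........................++++ooooooo+++oooooooo+++...............................
190 .....................++ooo++ooooooooooooooooo+++ooo++...........................
195 ..................++oo++oooooooooooooooooooooooooo++oo++........................
200 .................oo+oooooooooooo++++++++++ooooooooooo++o+.......................
205 ...............oo+ooooooooo++++++oooooooo++++++ooooooooo+o+.....................
210 ..............oooooooooo++++oooooooooooooooooo++++oooooooo+o....................
215 .............ooooooooo++++ooooooooooooooooooooooo+++ooooooo+o...................
220 .............ooooooo++++o#oooooooooooooooooooooooo+++ooooooo+...................
225 ............#ooooooo+++o#######ooooooooooooooooooooo++oooooooo...........
[... 1177 characters left out ...]
....................
300 ................................................................................
305 ................................................................................
310 ................................................................................
315 ................................................................................
320 ................................................................................
325 ................................................................................
330 ................................................................................
335 ................................................................................
```

```bash
python3 - <<'E'
from h import *
p=ray('w11',313.5,231,.018);print(p);go(p[0],p[1],.0465)
E
```

```text
[0.4458371  0.35713867 0.018     ]
tool delta [ 0.0108 -0.0029  0.0705] yaw 13.99
```

Request:
servo_tool([
  [[0,0,0,0.011,-0.0029,0.02,0.15],[0,0,0,0,0,0.03,0.15],[0,0,0,0,0,0.012,0.15],[0,0,0,0,0,0.005,0.15],[0,0,0,0,0,0.002,0.15],[0,0,0,0,0,0.001,0.15],[0,0,0,0,0,0,0.15]],
])

```text
time_s: 20.0
position: [0.4465, 0.3585, 0.0476]
eef_rot: [-3.118, -0.384, -0.001]
contact_force: [0.3, 0.2, 0.4]
grip_width: 0.0229
finger_force: 39.5
```

Request:
servo_tool([
  [[0,0,0,0,0.0005,0.001,0.15],[0,0,0,0,0,0.001,0.15],[0,0,0,0,0,0,0.15],[0,0,0,0,0,0,0.25],[0,0,0,0,0,0,0.35],[0,0,0,0,0,0,0.45],[0,0,0,0,0,-0.003,0.5],[0,0,0,0,0,-0.03,0.5],[0,0,0,0,0,-0.05,0.6],[0,0,0,0,0,0,0.6],[0,0,0,0,0,0,0.6]],
])

```text
time_s: 21.38
position: [0.4463, 0.3577, 0.1281]
eef_rot: [-3.118, -0.384, -0.0]
contact_force: [-0.7, -0.3, -0.1]
grip_width: 0.0512
finger_force: 0.0
```

```bash
python3 - <<'E'
from h import *
snap('wrist','w12');o=manip.get_obs();print(o['position'],o['contact_force'])
go(.4400,.1747,.16)
im=cv2.imread('pics/w12.png');a=im[120:360,160:480];cv2.imwrite('pics/c8.png',cv2.resize(a,(640,480)))
E
```

```text
[0.44590529 0.357435   0.12742548] [-0.85242507 -0.10679867 -0.21816511]
tool delta [-0.05    0.1759 -0.0324] yaw 14.02
```

View pics/c8.png

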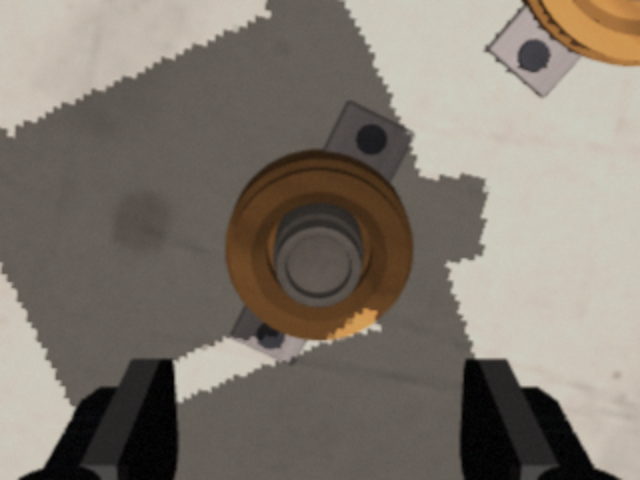

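The punch die stands upright in its nest. Next, a look at the magazine from directly above.

Request:
servo_tool([
  [[0,0,0,0.007,0.03,-0.03,0.6],[0,0,0,0.009,0.05,-0.03,0.6],[0,0,0,0.009,0.05,0,0.6],[0,0,0,0.009,0.05,0,0.6],[0,0,0,0.009,0.05,0,0.6],[0,0,0,0.009,0.05,0,0.6],[0,0,0,0.009,0.05,0,0.6],[0,0,0,0.0077,0.0386,0,0.6],[0,0,0,0,0,0.02,0.6],[0,0,0,0,0,0,0.6],[0,0,0,0,0,0,0.6]],
])

```text
time_s: 22.8
position: [0.602, 0.0173, 0.1676]
eef_rot: [-3.118, -0.384, 0.003]
contact_force: [0.3, -0.2, 0.2]
grip_width: 0.0513
finger_force: 0.0
```

```bash
python3 - <<'E'
from h import *
snap('wrist','w13');o=manip.get_obs();print(o['position'])
im=cv2.imread('pics/w13.png');a=im[60:420,120:520].copy();a=cv2.resize(a,(800,720))[:600]
cv2.imwrite('pics/c9.png',a)
E
```

```text
[0.6023034  0.01739321 0.16807925]
```

View pics/c9.png

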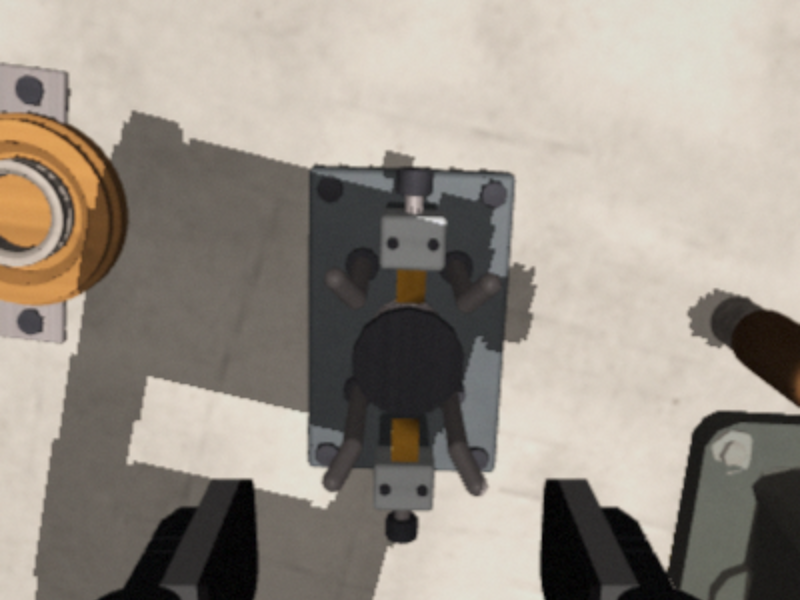

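```bash
python3 - <<'E'
from h import *
f=lambda u,v,z:ray('w13',u/2+120,v/2+60,z)[:2]
q=np.array([f(*c,.010) for c in [(309,167),(514,174),(494,471),(309,466)]])
ang=lambda a,b:np.degrees(np.arctan2(*(a-b)[::-1])).round(2)
print(q.round(4),q.mean(0).round(4),'yaws',ang(q[0],q[3]),ang(q[1],q[2]),ang(q[0],q[1])-90,ang(q[3],q[2])-90)
print('lens',[np.linalg.norm(q[i]-q[i-1]).round(4) for i in range(4)])
a,b=f(414,243,.056),f(403,486,.056);print('blocks',a,b,((a+b)/2).round(4),ang(a,b),np.linalg.norm(a-b))
a,b=f(411,285,.048),f(405,440,.048);print('catches',((a+b)/2).round(4),ang(a,b))
print('follower',f(408,362,.049))
a,b,c,d=f(342,290,.071),f(478,291,.071),f(340,478,.071),f(475,482,.071); print('rods',((a+b+c+d)/4).round(4),ang(a,c),ang(b,d),ang(a,b)-90,ang(c,d)-90)
E
```

```text
[[ 0.6454  0.0572]
 [ 0.659  -0.0064]
 [ 0.5586 -0.0284]
 [ 0.5447  0.0353]] [0.6019 0.0144] yaws 12.3 12.33 12.11 12.379999999999995
lens [np.float64(0.1031), np.float64(0.0651), np.float64(0.1028), np.float64(0.0651)]
blocks [0.63726459 0.02155703] [0.56647852 0.00683639] [0.6019 0.0142] 11.75 0.07230051763925896
catches [0.6009 0.014 ] 12.09
follower [0.60197518 0.01423265]
rods [0.6015 0.0141] 12.34 14.68 13.61 12.209999999999994
```

The magazine is at (0.6019, 0.0143) with yaw 12.2°, and all the features agree. I'll turn the tool to match and go over core b.

Request:
servo_tool([
  [[0,0,0,-0.03,-0.013,0,0.8],[0,0,0,-0.045,-0.02,0,0.8],[0,0,0,-0.045,-0.02,0,0.8],[0,0,0,-0.0155,-0.007,0.01,0.8],[0,0,0.031,0,0,0.03,0.8],[0,0,0,0,0,0,0.8],[0,0,0,0,0,0,0.8]],
])

```text
time_s: 23.72
position: [0.4572, 0.0425, 0.129]
eef_rot: [3.123, 0.337, 0.002]
contact_force: [0.8, -0.2, 0.3]
grip_width: 0.0679
finger_force: 0.0
```

```bash
cat > core.py <<'E'
from h import *
import sys
f,x,y=sys.argv[1],float(sys.argv[2]),float(sys.argv[3])
snap('wrist',f);o=manip.get_obs();print(o['position'])
hsv=cv2.cvtColor(cv2.imread(f'pics/{f}.png'),cv2.COLOR_BGR2HSV)
m=cv2.inRange(hsv,(5,110,30),(22,255,255))
s,cb,_=fit(f,m,[(.0175,.0),(.022,.004),(.022,.0085),(.0205,.01)],x,y);print(s.round(4),cb.round(1),_)
go(s[0],s[1],.0215)
E
python3 core.py w14 .4562 .0429
```

```text
[0.45737665 0.04246582 0.12913229]
[0.456  0.0427] [318.2 239.5  64.6] 65.65499231125726
tool delta [-0.0015 -0.0005  0.1076] yaw 12.29
```

Request:
servo_tool([
  [[0,0,0,-0.0015,-0.0005,0.05,0.8],[0,0,0,0,0,0.04,0.75],[0,0,0,0,0,0.012,0.7],[0,0,0,0,0,0.0045,0.65],[0,0,0,0,0,0,0.6],[0,0,0,0,0,0,0.5],[0,0,0,0,0,0,0.45],[0,0,0,0,0,0,0.4],[0,0,0,0,0,0,0.4]],
], newtons=30)

```text
time_s: 24.9
position: [0.4558, 0.0425, 0.0231]
eef_rot: [3.124, 0.335, 0.004]
contact_force: [-0.7, -0.3, 8.6]
grip_width: 0.0417
finger_force: 29.2
```

Request:
servo_tool([
  [[0,0,0,0,0,-0.003,0.4],[0,0,0,0,0,-0.01,0.4],[0,0,0,0,0,-0.04,0.4],[0,0,0,0,0,-0.055,0.4],[0,0,0,0,0,-0.02,0.4],[0,0,0,0,0,0,0.4],[0,0,0,0,0,0,0.4]],
])

```text
time_s: 25.78
position: [0.4543, 0.0424, 0.1492]
eef_rot: [-3.124, -0.335, 0.001]
contact_force: [-0.3, -0.3, -0.8]
grip_width: 0.0418
finger_force: 30.7
```

```bash
python3 - <<'E'
from h import *
o=manip.get_obs();print(o['grip_width'],o['position'])
c=snap('wrist','w15')
z=o['position'][2]-.0231
hsv=cv2.cvtColor(cv2.imread('pics/w15.png'),cv2.COLOR_BGR2HSV)
m=cv2.inRange(hsv,(5,110,30),(22,255,255))
s,cb,a=fit('w15',m,[(.0175,z),(.022,z+.004),(.022,z+.0085),(.0205,z+.01)],*o['position'][:2])
M=R.from_rotvec(o['eef_rot']).as_matrix();print('core in tool',(M.T@(np.array([*s,z])-o['position'])).round(4),cb,a)
go(.6019,.0143,.145)
E
```

```text
0.04178073743777106 [0.45425717 0.04240378 0.14916839]
core in tool [0.0001 0.0002 0.0231] [318.96289549 322.60607003 106.07544485] 107.46306853850895
tool delta [0.1385 0.0588 0.0035] yaw 12.25
```

Request:
servo_tool([
  [[0,0,0,0.03,0.012,0,0.4],[0,0,0,0.05,0.021,0,0.4],[0,0,0,0.04,0.018,0,0.4],[0,0,0,0.0185,0.0078,0,0.4],[0,0,0,0,0,0.01,0.4],[0,0,0,0,0,0,0.4],[0,0,0,0,0,0,0.4],[0,0,0,0,0,0,0.4]],
])

```text
time_s: 26.82
position: [0.6022, 0.0146, 0.1398]
eef_rot: [-3.124, -0.336, 0.0]
contact_force: [0.7, 0.4, -0.3]
grip_width: 0.0421
finger_force: 30.7
```

```bash
python3 - <<'E'
from h import *
print(manip.get_obs()['position']);go(.6019,.0143,.0735)
E
```

```text
[0.60218195 0.01456182 0.13984444]
tool delta [-0.0003  0.0002  0.0663] yaw 12.26
```

Request:
servo_tool([
  [[0,0,0,-0.0003,0.0002,0.02,0.4],[0,0,0,0,0,0.02,0.4],[0,0,0,0,0,0.01,0.4],[0,0,0,0,0,0.006,0.4],[0,0,0,0,0,0.005,0.4],[0,0,0,0,0,0.003,0.4],[0,0,0,0,0,0,0.4]],
])

```text
time_s: 27.7
position: [0.6025, 0.0141, 0.0757]
eef_rot: [-3.124, -0.335, -0.0]
contact_force: [-0.6, 0.2, -0.4]
grip_width: 0.0419
finger_force: 30.7
```

Request:
servo_tool([
  [[0,0,0,0,0,0.0015,0.4],[0,0,0,0,0,0.0015,0.4],[0,0,0,0,0,0,0.4],[0,0,0,0,0,0,0.4]],
])

```text
time_s: 28.2
position: [0.6025, 0.0141, 0.0727]
eef_rot: [3.124, 0.335, 0.0]
contact_force: [-0.8, 0.1, 0.6]
grip_width: 0.0417
finger_force: 30.7
```

Nearly touching. Release slightly, lift, shut the fingers and come back to just above the core.

Request:
servo_tool([
  [[0,0,0,0,0,0.001,0.4],[0,0,0,0,0,0,0.5],[0,0,0,0,0,0,0.58],[0,0,0,0,0,0,0.62],[0,0,0,0,0,-0.004,0.62],[0,0,0,0,0,-0.02,0.62],[0,0,0,0,0,-0.04,0.62],[0,0,0,0,0,0,0],[0,0,0,0,0,0,0],[0,0,0,0,0,0,0]],
])

```text
time_s: 29.45
position: [0.6018, 0.0141, 0.1351]
eef_rot: [-3.124, -0.335, 0.002]
contact_force: [-0.0, 0.3, -0.5]
grip_width: 0.0005
finger_force: 0.0
```

```bash
cat > mag.py <<'E'
from h import *
import sys
f=sys.argv[1];b=float(sys.argv[2])
snap('wrist',f);o=manip.get_obs();print(o['position'],o['grip_width'],o['contact_force'])
hsv=cv2.cvtColor(cv2.imread(f'pics/{f}.png'),cv2.COLOR_BGR2HSV)
m=cv2.inRange(hsv,(4,110,30),(14,255,255))
for z in (b,b-.01):
    s,cb,a=fit(f,m,[(.0175,z),(.022,z+.004),(.022,z+.0085),(.0205,z+.01)],.6019,.0143);print(z,s.round(4),cb.round(1),a)
go(.6019,.0143,.09)
s=hsv[170:330,230:410]
for r in range(0,160,6): print(170+r,''.join('#' if 110<v[1] and 4<=v[0]<=14 else ('y' if v[1]>110 and v[0]>14 else '.') for v in s[r,::3]))
E
python3 mag.py w16 .049
```

```text
[0.60177354 0.01407988 0.13488304] -9.91050132611516e-05 [1.07231288 0.60804843 0.05154384]
0.049 [0.6027 0.014 ] [319.3 260.5  76.9] 78.16879189087842
0.039 [0.5992 0.0133] [319.3 260.5  76.9] 74.45836609886557
tool delta [ 0.0002 -0.0002  0.0449] yaw 12.25
170 ............................................................
176 ............................................................
182 ............................................................
188 ............................................................
194 ............................................................
200 ............................................................
206 ............................................................
212 ...........................yyyyyy...........................
218 ...........................yy###y...........................
224 .......................###############......................
230 ....................####################....................
236 ..................########################..................
242 .................###########################.............
[... 213 characters left out ...]
.....##############################...............
272 ................#############################...............
278 .................###########################................
284 ..................#########################.................
290 ...................######################...................
296 ......................##.....##......##.....................
302 ..............................#y............................
308 ..............................y.............................
314 ....................y........yy.......y.....................
320 .....................y.........y............................
326 ...................yy.................y..y..................
```

The core lies flat and centred in the shaft. Pushing.

Request:
servo_tool([
  [[0,0,0,0.0002,-0.0002,0.03,0],[0,0,0,0,0,0.016,0],[0,0,0,0,0,0.006,0],[0,0,0,0,0,0.003,0],[0,0,0,0,0,0.002,0],[0,0,0,0,0,0.002,0],[0,0,0,0,0,0.002,0],[0,0,0,0,0,0.002,0],[0,0,0,0,0,0.002,0],[0,0,0,0,0,0,0]],
])

```text
time_s: 30.75
position: [0.6031, 0.0144, 0.0714]
eef_rot: [3.123, 0.335, 0.002]
contact_force: [0.6, -0.6, -1.0]
grip_width: 0.0
finger_force: 0.0
```

```bash
python3 mag.py w17 .039; python3 - <<'E'
from h import *
c=snap('top','top1')
a=cv2.imread('pics/top1.png');print(a.shape)
s=snap('scene','scene1')
b=cv2.imread('pics/scene1.png')[180:245,290:390]
cv2.imwrite('pics/c10.png',np.hstack([cv2.resize(b,(400,260),interpolation=cv2.INTER_CUBIC),cv2.resize(cv2.imread('pics/w17.png')[140:400,180:460],(280,260))]))
E
```

```text
[0.60323099 0.01431996 0.07131254] -8.86931136745589e-05 [ 1.00507426 -0.31070811 -0.06103038]
0.039 [0.6063 0.0147] [319.3 303.6  91.5] 102.54955661220181
0.028999999999999998 [0.6017 0.0137] [319.3 303.6  91.5] 96.0286871969802
tool delta [-0.0013 -0.0003 -0.0187] yaw 12.25
170 ............................................................
176 ............................................................
182 ............................................................
188 ............................................................
194 ............................................................
200 ............................................................
206 ............................................................
212 ............................................................
218 ............................................................
224 ............................................................
230 ............................................................
236 ............................................................
242 .......................................
[... 245 characters left out ...]
#################...................
272 ..................########################..................
278 .................#########################..................
284 .................#######y##################.................
290 ............####################################............
296 ............############............#############...........
302 ...........#############.............############...........
308 ...........#############.............#############..........
314 ...........#######....y......y.......y.y..y#######..........
320 ...........######............#...........#..######..........
326 ............####...y...........y.........y..#####...........
(480, 640, 3)
```

View pics/c10.png

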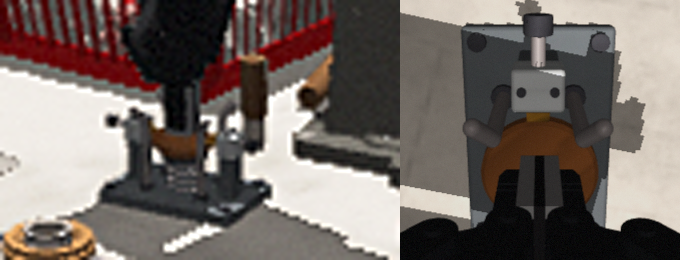

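The scene crop shows the core level in the shaft under the fingertips, but there is no force reading. I'll go down in small steps and watch the force.

Request:
servo_tool([
  [[0,0,0,-0.0013,0,0.001,0],[0,0,0,0,0,0.001,0],[0,0,0,0,0,0,0]],
])

```text
time_s: 31.28
position: [0.6013, 0.0141, 0.0685]
eef_rot: [-3.124, -0.335, 0.0]
contact_force: [0.4, 0.0, 0.7]
grip_width: 0.0
finger_force: 0.0
```

Request:
servo_tool([
  [[0,0,0,0,0,0.0015,0],[0,0,0,0,0,0,0],[0,0,0,0,0,0,0]],
])

```text
time_s: 31.65
position: [0.6015, 0.0141, 0.0673]
eef_rot: [3.124, 0.335, 0.0]
contact_force: [-0.1, -0.0, 2.7]
grip_width: 0.0002
finger_force: 1.4
```

Request:
servo_tool([
  [[0,0,0,0,0,0.0015,0],[0,0,0,0,0,0,0],[0,0,0,0,0,0,0]],
])

```text
time_s: 32.02
position: [0.6014, 0.0141, 0.0657]
eef_rot: [3.124, 0.335, 0.0]
contact_force: [-0.6, 0.3, 2.2]
grip_width: 0.0
finger_force: 1.5
```

Request:
servo_tool([
  [[0,0,0,0,0,-0.005,0],[0,0,0,0,0,-0.03,0],[0,0,0,0,0,-0.034,0],[0,0,0,0,0,0,0.3],[0,0,0,0,0,0,0.8],[0,0,0,0,0,0,0.8]],
])

```text
time_s: 32.78
position: [0.6005, 0.0141, 0.1335]
eef_rot: [-3.123, -0.335, 0.003]
contact_force: [0.0, -0.6, -0.1]
grip_width: 0.0544
finger_force: 0.0
```

```bash
python3 mag.py w18 .046; python3 - <<'E'
from h import *
go(.4396,.1745,.13)
E
```

```text
[0.60054976 0.01404066 0.13350802] 0.06181630796144192 [ 1.20006659 -0.48851846 -0.08332031]
0.046 [0.6054 0.0147] [319.8 251.6  73.5] 78.25082592835179
0.036 [0.6021 0.0139] [319.8 251.6  73.5] 74.56042374456308
tool delta [0.0015 0.0001 0.0435] yaw 12.25
170 ............................................................
176 ............................................................
182 ............................................................
188 ............................................................
194 ............................................................
200 ............................................................
206 ...........................yyyyyy...........................
212 ..........................#yyyyyy##.........................
218 ......................#####yyyyyy#####......................
224 .....................##################.....................
230 ..................########################..................
236 .................###########################................
242 .................###########################...............
[... 258 characters left out ...]
...
272 ..................#########################.................
278 ....................#####################...................
284 ......................#################.....................
290 .........................##yyyyy###.........................
296 ...........................yyyyyy...........................
302 ...........................yyyyyy...........................
308 ..y........................yyyyyy...........................
314 ..yy....................................................y...
320 .yy.....................................................y.y.
326 y.yy.......................................................#
tool delta [-0.1232 -0.1909  0.0039] yaw 12.25
```

Both catches now lie over core b's rim, and its size fits an underside at 36 mm, so it is held. On to core a.

Request:
servo_tool([
  [[0,0,0,-0.02,-0.03,0,0.8],[0,0,0,-0.03,-0.05,0,0.8],[0,0,0,-0.03,-0.05,0,0.8],[0,0,0,-0.03,-0.045,0,0.8],[0,0,0,-0.0132,-0.016,0.004,0.8],[0,0,0,0,0,0,0.8],[0,0,0,0,0,0,0.8]],
])

```text
time_s: 33.7
position: [0.4416, 0.1742, 0.1306]
eef_rot: [3.124, 0.335, 0.001]
contact_force: [0.2, 0.2, 0.8]
grip_width: 0.0682
finger_force: 0.0
```

```bash
python3 core.py w19 .4390 .1745
```

```text
[0.44176581 0.17403762 0.13067426]
[0.4386 0.1753] [316.1 241.2  64.1] 65.11480168722495
tool delta [-0.0029 -0.0019  0.1092] yaw 12.19
```

Request:
servo_tool([
  [[0,0,0,-0.003,-0.0017,0.05,0.8],[0,0,0,0,0,0.04,0.75],[0,0,0,0,0,0.013,0.7],[0,0,0,0,0,0.0048,0.65],[0,0,0,0,0,0,0.6],[0,0,0,0,0,0,0.5],[0,0,0,0,0,0,0.45],[0,0,0,0,0,0,0.4],[0,0,0,0,0,0,0.4],[0,0,0,0,0,-0.003,0.4],[0,0,0,0,0,-0.01,0.4],[0,0,0,0,0,-0.04,0.4],[0,0,0,0,0,-0.055,0.4],[0,0,0,0,0,-0.02,0.4],[0,0,0,0,0,0,0.4],[0,0,0,0,0,0,0.4]],
], newtons=30)

```text
time_s: 35.75
position: [0.4365, 0.1754, 0.1504]
eef_rot: [3.123, 0.335, -0.001]
contact_force: [-0.4, -0.7, 0.0]
grip_width: 0.0419
finger_force: 30.6
```

```bash
python3 - <<'E'
from h import *
o=manip.get_obs();print(o['grip_width'],o['position'])
c=snap('wrist','w20')
z=o['position'][2]-.0231
hsv=cv2.cvtColor(cv2.imread('pics/w20.png'),cv2.COLOR_BGR2HSV)
m=cv2.inRange(hsv,(5,110,30),(22,255,255))
s,cb,a=fit('w20',m,[(.0175,z),(.022,z+.004),(.022,z+.0085),(.0205,z+.01)],*o['position'][:2])
M=R.from_rotvec(o['eef_rot']).as_matrix();print('core in tool',(M.T@(np.array([*s,z])-o['position'])).round(4),cb,a)
go(.6019,.0143,.140)
E
```

```text
0.041918978680046334 [0.43653311 0.17543072 0.15037776]
core in tool [0.0009 0.0003 0.0231] [319.09782625 320.70922909 105.54856702] 107.65874459982297
tool delta [0.1276 0.1925 0.0098] yaw 12.25
```

Request:
servo_tool([
  [[0,0,0,0.02,0.03,0,0.4],[0,0,0,0.03,0.045,0,0.4],[0,0,0,0.03,0.045,0,0.4],[0,0,0,0.03,0.045,0,0.4],[0,0,0,0.0165,0.0275,0,0.4],[0,0,0,0,0,0.01,0.4],[0,0,0,0,0,0,0.4],[0,0,0,0,0,0,0.4],[0,0,0,0,0,0,0.4]],
])

```text
time_s: 36.92
position: [0.6012, 0.0151, 0.141]
eef_rot: [-3.123, -0.337, 0.0]
contact_force: [0.4, 0.4, -0.3]
grip_width: 0.0417
finger_force: 30.7
```

```bash
python3 - <<'E'
from h import *
print(manip.get_obs()['position']);go(.6013,.0142,.0735)
E
```

```text
[0.60117565 0.01509129 0.14095796]
tool delta [-0.0001  0.0009  0.0675] yaw 12.31
```

Request:
servo_tool([
  [[0,0,0,0,0.0009,0.02,0.4],[0,0,0,0,0,0.02,0.4],[0,0,0,0,0,0.01,0.4],[0,0,0,0,0,0.006,0.4],[0,0,0,0,0,0.005,0.4],[0,0,0,0,0,0.004,0.4],[0,0,0,0,0,0.001,0.4],[0,0,0,0,0,0,0.4],[0,0,0,0,0,0,0.4]],
])

```text
time_s: 38.05
position: [0.6019, 0.0134, 0.0751]
eef_rot: [3.124, 0.335, 0.001]
contact_force: [-1.4, 0.6, -0.9]
grip_width: 0.0419
finger_force: 30.7
```

Request:
servo_tool([
  [[0,0,0,0,0,0.0015,0.4],[0,0,0,0,0,0.001,0.4],[0,0,0,0,0,0,0.4],[0,0,0,0,0,0,0.5],[0,0,0,0,0,0,0.58],[0,0,0,0,0,0,0.62],[0,0,0,0,0,-0.004,0.62],[0,0,0,0,0,-0.02,0.62],[0,0,0,0,0,-0.04,0.62],[0,0,0,0,0,0,0],[0,0,0,0,0,0,0],[0,0,0,0,0,0,0],[0,0,0,0,0,0,0]],
])

```text
time_s: 39.67
position: [0.6012, 0.0135, 0.1355]
eef_rot: [-3.123, -0.335, 0.003]
contact_force: [0.3, -0.1, 0.3]
grip_width: 0.0003
finger_force: 0.0
```

```bash
python3 mag.py w21 .048
```

```text
[0.6012963  0.01344151 0.13558228] 0.0002155017855281333 [ 0.15920158 -0.20416688 -0.12898529]
0.048 [0.6039 0.014 ] [318.9 255.9  78.6] 77.92478082173234
0.038 [0.6005 0.0133] [318.9 255.9  78.6] 74.25123812338211
tool delta [ 0.0008 -0.0007  0.0456] yaw 12.25
170 ............................................................
176 ............................................................
182 ............................................................
188 ............................................................
194 ............................................................
200 ............................................................
206 ...........................yyyyy............................
212 ..........................yyyyyy##..........................
218 ......................#####y##########......................
224 .....................#################......................
230 ..................########################..................
236 .................##########################.................
242 ................############################..........
[... 216 characters left out ...]
......#############################...............
272 ................############################................
278 .................###########################................
284 ..................########################..................
290 ....................#####################...................
296 .......................#.....yy.....##......................
302 .............................y..............................
308 ............................................................
314 ....................y.........y........y....................
320 ..................y..yy.......y.............................
326 ...............................y........y.y.................
```

Request:
servo_tool([
  [[0,0,0,0.0008,-0.0007,0.03,0],[0,0,0,0,0,0.018,0],[0,0,0,0,0,0.004,0],[0,0,0,0,0,0.002,0],[0,0,0,0,0,0.002,0],[0,0,0,0,0,0,0]],
])

```text
time_s: 40.48
position: [0.6027, 0.0143, 0.0809]
eef_rot: [3.124, 0.335, 0.001]
contact_force: [0.3, 0.9, -0.2]
grip_width: -0.0001
finger_force: 0.0
```

Request:
servo_tool([
  [[0,0,0,0,0,0.0015,0],[0,0,0,0,0,0.0015,0],[0,0,0,0,0,0.0015,0],[0,0,0,0,0,0.0015,0],[0,0,0,0,0,0,0]],
])

```text
time_s: 41.1
position: [0.6036, 0.0143, 0.0757]
eef_rot: [3.123, 0.335, 0.004]
contact_force: [0.3, -0.6, 7.7]
grip_width: 0.0002
finger_force: 3.9
```

Request:
servo_tool([
  [[0,0,0,0,0,0.0015,0],[0,0,0,0,0,0.0015,0],[0,0,0,0,0,0.0015,0],[0,0,0,0,0,0,0],[0,0,0,0,0,0,0]],
])

```text
time_s: 41.72
position: [0.6034, 0.0143, 0.0706]
eef_rot: [3.123, 0.335, 0.003]
contact_force: [2.6, -0.0, 5.0]
grip_width: -0.0002
finger_force: 2.6
```

Contact at 5–8 N, as expected. I'll push on to a TCP of about 0.0655.

Request:
servo_tool([
  [[0,0,0,-0.0015,0,0.0015,0],[0,0,0,0,0,0.0015,0],[0,0,0,0,0,0.0015,0],[0,0,0,0,0,0.0007,0],[0,0,0,0,0,0,0],[0,0,0,0,0,0,0]],
])

```text
time_s: 42.48
position: [0.6012, 0.014, 0.0648]
eef_rot: [3.124, 0.335, 0.001]
contact_force: [2.8, 0.1, 4.1]
grip_width: -0.0002
finger_force: 2.2
```

Request:
servo_tool([
  [[0,0,0,0,0,-0.004,0],[0,0,0,0,0,-0.03,0],[0,0,0,0,0,-0.035,0],[0,0,0,0,0,0,0],[0,0,0,0,0,0,0]],
])

```text
time_s: 43.1
position: [0.5997, 0.014, 0.1328]
eef_rot: [-3.123, -0.335, 0.004]
contact_force: [-0.6, 0.2, 0.4]
grip_width: 0.0001
finger_force: 0.0
```

```bash
python3 mag.py w22 .046
```

```text
[0.59953683 0.01398706 0.13236277] 0.00021179491345180027 [ 0.06523538 -0.51573903  0.97605845]
0.046 [0.6058 0.0145] [320.5 249.9  76.8] 78.63931509547382
0.036 [0.6025 0.0137] [320.5 249.9  76.8] 74.91822266554603
tool delta [0.0025 0.0002 0.0424] yaw 12.25
170 ............................................................
176 ............................................................
182 ............................................................
188 ............................................................
194 ............................................................
200 ............................................................
206 ...........................yyyyyy#..........................
212 .......................####yyyyyy#####......................
218 ......................#####yyyyyy######.....................
224 .....................##################.....................
230 ..................#########################.................
236 .................###########################................
242 .................###########################............
[... 214 characters left out ...]
.......###########################................
272 ..................#########################.................
278 ....................######################..................
284 .....................y##################....................
290 .........................##yyyyyy####.......................
296 .............................#y.............................
302 ............................................................
308 ............................................................
314 ..................yy........................................
320 ..................y..........yyy......y.....................
326 .................y.....................y....................
```

Core a's silhouette width matches the held core b, and both catches lie over its rim. Backing away, then handing in.

Request:
servo_tool([
  [[0,0,0,0,0,-0.05,0],[0,0,0,0,0,-0.05,0],[0,0,0,0,0,0,0],[0,0,0,0,0,0,0]],
])

```text
time_s: 43.65
position: [0.5999, 0.014, 0.2322]
eef_rot: [-3.123, -0.335, 0.004]
contact_force: [0.4, -0.9, 0.2]
grip_width: -0.0001
finger_force: 0.0
```

```bash
python3 - <<'E'
from rig import manip
print(manip.sign_off())
E
```

```text
the job is handed in; nothing more can be done
None
```

The job is handed in at 43.7 s: the punch die and both ring dies are seated upright in their nests, and both cores are down in the magazine with the brass catches over their rims, as far as the wrist camera shows (no verdict came back).

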